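Close the vents of three sample bottles in turn

TASK

Three of the four white sample bottles have finished venting: with the fingertips, press the raised black vent plug on top fully home, first on the squat round jar, then on the conical flask, then on the tall slim bottle. Press gently, and do not lift, tip or push any bottle out of its place. Leave the square bottle's vent open and leave everything else on the bench where it is.

Things in the scene. Friction and masses are not known exactly. Their poses are not given: they have to be found in the camera images.
- jar: squat round jar, white plastic, loose on the bench, about 0.4 kg: body 88 mm across (the widest and lowest of the four), straight-sided up to 52 mm; on it a 48 mm round white screw cap, whose flat top is 80 mm above the bench, with a black vent plug in its centre. Origin: centre of the underside, z up.
- jar_plug_top (a point): centre of the flat top of the squat round jar's black vent plug; it moves with the plug. The plug's head is a rubber disc 32 mm across on a thin neck; raised (vent open) its top is 21 to 23 mm above the cap's top (101 to 103 mm above the bench), home and released 13 mm above it (93 mm above the bench). The head is springy: it gives up to 7 mm under a push (about 2.5 N per mm) and springs back when let go, so press 2 to 5 mm past the home height to be sure.
- jar_plug (a joint): travel of the squat round jar's vent plug in the cap (not counting the head's give), in m: 0 raised (starts between 0 and 0.002), 0.010 fully home. It slides straight down against about 3 N of friction and stays where it is left; once it is home only the springy head still gives, up to a hard stop.
- flask: conical flask, white plastic, loose on the bench, about 0.4 kg: base 86 mm across, sides sloping in to a 38 mm neck at 78 mm; on it a 48 mm round white screw cap, whose flat top is 104 mm above the bench, with a black vent plug in its centre. Origin: centre of the underside, z up.
- flask_plug_top (a point): centre of the flat top of the conical flask's black vent plug; it moves with the plug. The plug's head is a rubber disc 32 mm across on a thin neck; raised (vent open) its top is 21 to 23 mm above the cap's top (125 to 127 mm above the bench), home and released 13 mm above it (117 mm above the bench). The head is springy: it gives up to 7 mm under a push (about 2.5 N per mm) and springs back when let go, so press 2 to 5 mm past the home height to be sure.
- flask_plug (a joint): travel of the conical flask's vent plug in the cap (not counting the head's give), in m: 0 raised (starts between 0 and 0.002), 0.010 fully home. It slides straight down against about 3 N of friction and stays where it is left; once it is home only the springy head still gives, up to a hard stop.
- tall: tall slim round bottle, white plastic, loose on the bench, about 0.4 kg: body 64 mm across, straight-sided up to 98 mm, the tallest of the four; on it a 48 mm round white screw cap, whose flat top is 126 mm above the bench, with a black vent plug in its centre. Origin: centre of the underside, z up.
- tall_plug_top (a point): centre of the flat top of the tall slim round bottle's black vent plug; it moves with the plug. The plug's head is a rubber disc 32 mm across on a thin neck; raised (vent open) its top is 21 to 23 mm above the cap's top (147 to 149 mm above the bench), home and released 13 mm above it (139 mm above the bench). The head is springy: it gives up to 7 mm under a push (about 2.5 N per mm) and springs back when let go, so press 2 to 5 mm past the home height to be sure.
- tall_plug (a joint): travel of the tall slim round bottle's vent plug in the cap (not counting the head's give), in m: 0 raised (starts between 0 and 0.002), 0.010 fully home. It slides straight down against about 3 N of friction and stays where it is left; once it is home only the springy head still gives, up to a hard stop.
- square: square bottle, white plastic, loose on the bench, about 0.4 kg: body 66 x 66 mm with flat sides, 80 mm high; its vent must stay open; on it a 48 mm round white screw cap, whose flat top is 104 mm above the bench, with a black vent plug in its centre. Origin: centre of the underside, z up.
- square_plug_top (a point): centre of the flat top of the square bottle's black vent plug; it moves with the plug. The plug's head is a rubber disc 32 mm across on a thin neck; raised (vent open) its top is 21 to 23 mm above the cap's top (125 to 127 mm above the bench), home and released 13 mm above it (117 mm above the bench). The head is springy: it gives up to 7 mm under a push (about 2.5 N per mm) and springs back when let go, so press 2 to 5 mm past the home height to be sure.
- square_plug (a joint): travel of the square bottle's vent plug in the cap (not counting the head's give), in m: 0 raised (starts between 0 and 0.002), 0.010 fully home. It slides straight down against about 3 N of friction and stays where it is left; once it is home only the springy head still gives, up to a hard stop.
- beaker: bystander: empty glass beaker, 64 mm across, 75 mm high, loose. Origin: centre of its underside.
- amber: bystander: small amber glass bottle with a black screw cap, 52 mm across, 85 mm high, loose. Origin: centre of its underside.
- dish: bystander: clear covered dish, 70 mm across, 14 mm high, loose. Origin: centre of its underside.
- tipbox: bystander: blue box, 60 x 60 mm, 50 mm high, loose. Origin: centre of its underside.
- weight: bystander: steel calibration weight, 26 mm across, 30 mm high, loose, behind the bottles. Origin: centre of its underside.
- spatula: bystander: thin steel lab spatula 160 mm long, 5 mm thick, lying flat behind the bottles, loose. Origin: below its middle.
Not all that is in view belongs to the job. What is shaped like the jar but red is not meant. Leave any green look-alike of the tall alone.

How it is judged:
On the way, in this order (a step that is already met when the one before it is completed fails the run):
1. the squat round jar's plug is pressed home (value of joint jar_plug above 0.0075 m), for 0.1 s.
2. the conical flask's plug is pressed home (value of joint flask_plug above 0.0075 m), for 0.1 s.
3. the tall slim round bottle's plug is pressed home (value of joint tall_plug above 0.0075 m), for 0.1 s.
At the end, for the whole second after the job is handed in: The plugs of the squat jar, the conical flask and the tall bottle are home (travel over 7.5 of 10 mm), the square bottle's plug is still raised (travel under 5 mm), and all four bottles stand upright (within 0.1 rad), at rest, within 25 mm of where they started (value of joint each of jar_plug, flask_plug, tall_plug above 0.0075 m and value of joint square_plug below 0.005 m and distance of each of jar, flask, tall, square from where it was at the start of the episode below 0.025 m and angle between each of jar, flask, tall, square's own z axis and vertical below 0.1 rad and linear speed of each of jar, flask, tall, square below 0.02 m/s); the robot touches nothing.
It fails at once if the square bottle's plug is pressed (5 mm or more) (value of joint square_plug above 0.005 m).
It fails at once if a plug or bottle is pushed harder than 30 N (contact force between the fingers and jar above 30 N or contact force between the fingers and flask above 30 N or contact force between the fingers and tall above 30 N or contact force between the fingers and square above 30 N).
It fails at once if a bottle is lifted more than 8 mm, tipped more than 0.25 rad or shifted more than 25 mm (height (world z) of any of jar, flask, tall, square above 0.008 m or angle between any of jar, flask, tall, square's own z axis and vertical above 0.25 rad or distance of any of jar, flask, tall, square from where it was at the start of the episode above 0.025 m).
It fails at once if a bottle is pushed with the arm or the gripper's body instead of the fingers (over 2 N) (contact force between the arm and jar above 2 N or contact force between the arm and flask above 2 N or contact force between the arm and tall above 2 N or contact force between the arm and square above 2 N).
It fails at once if a bystander is moved more than 20 mm (distance of any of beaker, amber, dish, tipbox, weight, spatula from where it was at the start of the episode above 0.02 m).
It also fails if it takes over 45 s, if anything falls off the work surface, if the arm or the gripper's body presses on something with over 40 N, if the wrist force passes 120 N, or if a joint passes its speed limit or range.

ROBOT

A 6-joint arm with a two-finger parallel gripper is mounted at the origin on the work surface. World frame = base frame: x ahead of the robot, y to its left, z up, the work surface at z = 0. Lengths are in m, angles in rad, forces in N, time in s.
With the tool pointing down it reaches from about 0.3 to 0.85 m from the base axis. Payload 4.2 kg.
Tool frame: the origin (TCP) lies at the very end of the fingers, on their centre line; the grasp point (between the pads) lies 19 mm behind it; z points along the fingers, y is the direction in which the jaws open and shut (so a half turn about z gives the same grasp; the last joint's range is limited). The gripper opens to 91 mm and grips with 3 to 60 N. Pads are 32 mm wide; open, the fingers measure 118 mm over their backs; the gripper's body (76 mm by 178 mm) begins 60 mm behind the grasp point.
Start: joints at [1.276, 0.32, 1.565, -0, 1.257, -0.02], TCP at [0.156, 0.553, 0.214] pointing down, gripper open.
Joint ranges: [-3.11, 3.11], [-0.84, 2.01], [0.21, 2.61], [-1.34, 4.49], [0.05, 2.63], [-2.56, 2.56]. Speed limits (rad/s): [2.57, 2.57, 3.14, 3.14, 3.14, 3.14].

INTERFACE

Orientations are given as a unit quaternion [w, x, y, z].
In Python, from rig import status, read_camera, camera_info, hand_in gives the robot as it stands. The module is installed in compiled form; this text tells all that it offers.
- The arm moves only by the tool servo_tool, never from a script. Its argument "commands" is one flat list of numbers, 5 for each row, row after row: the finger opening in mm, from 0 to 91.2, then the shift along the tool's x, y, z in units of 50 mm (1.0 is 50 mm), then the turn about the tool's z in rad. A call has 1 to 10 rows; each row shifts and turns the commanded pose from where the row before left it, along the tool's axes as they then stand; what a row does not reach is not made up. A row lasts 1/10 s, in which the tool goes at most 50 mm and 8.59 degrees, less where a joint would pass 70% of its speed; a pose out of reach is approached as far as the arm can. A call is refused whole if a number of a shift passes 1 or a number of a turn 0.15, either way. A call with a gripper value outside its range is refused whole. The fingers move at their own pace and stop on an object; "newtons" is the grip in N (left out, the last holds). Time passes only in rows, so rows that do not move let the fingers close. It gives the time, the measured TCP pose, the force and the opening at its end, in the units of the state.
- status.get_obs(): the state, without advancing time (a new reading comes with each control period).
- read_camera(name): name is "scene" or "top" or "wrist"; returns (picture, depth): 384x512x3 uint8, red, green, blue; 384x512 float32, m along the optical axis (not along the pixel's ray), 0 where there is no reading.
- camera_info(name): a dict with "vfov" (degrees; the focal length in pixels is half the picture's height over the tangent of half this angle, whatever the lens; pixels are square), "cx", "cy" (the principal point, pixels), "pose" (4x4, takes a point from camera to world coordinates). Camera axes: x right, y up, looking along -z (the intrinsics and any distortion apply to the point x, -y, -z); pixel columns grow to the right and rows downward; lengths in m; the calibration is good to about 2 mm. A picture is of the moment at which its call begins: read the wrist's pose just before it. camera_info takes no time and is no camera call; for the wrist camera it gives the pose at the moment of the call.
- hand_in(): hands the job in, once; it reports no verdict.
The state is a dict: "time_s": time; "joint_positions": joint angles; "joint_velocities": joint speeds; "joint_efforts": joint torques, N m; "position": TCP position; "tcp_rot": TCP orientation; "ft_force": force on the tool from outside, world axes, zero at the start; "torque": the same for the moment, N m; "opening": opening from 0.0 (shut) to 1.0 (fully open).
Only numpy, scipy, OpenCV 4.12 (cv2) and the standard library are available. Lean on these libraries where they do the work, as an engineer would, in place of code of your own. Each camera call takes 0.05 s, during which the arm holds its last target. There are 200 camera calls.

## Working session

There is one attempt and no reset: what is moved stays moved. The work goes in short steps, Python scripts to look and compute and a tool call to move; the robot and the scene stay as the last step left them, time stands still between calls to the robot, and variables do not carry over. Pictures are saved under pics/ and viewed, about 8 in all and at most 12, crops included, and the job is handed in when it is done.

Besides the shell and the picture viewer there is one more tool, called after "Call:" as a command line: name --argument value ..., lists and objects as JSON in quotes. servo_tool: Moves the arm, as the interface text tells. Its arguments: {"type":"object","properties":{"commands":{"type":"array","items":{"type":"number"}},"newtons":{"type":"number"}},"required":["commands"]}

```bash
mkdir -p pics; cat > h.py <<'E'
import numpy as np,cv2
from rig import status,read_camera,camera_info,hand_in
def cloud(name):
    i=camera_info(name); p,d=read_camera(name)
    f=192/np.tan(np.radians(i['vfov'])/2)
    v,u=np.mgrid[:384,:512]
    P=np.stack([(u-i['cx'])/f*d,-(v-i['cy'])/f*d,-d],-1)
    T=np.array(i['pose']); W=P@T[:3,:3].T+T[:3,3]; W[d==0]=np.nan
    return p,W
E
python3 - <<'E'
from h import *
for n in('top','scene'):
    print({k:np.round(v,3) if k=='pose' else v for k,v in camera_info(n).items()})
    p,W=cloud(n); np.savez(n+'.npz',p=p,W=W); cv2.imwrite(f'pics/{n}.png',cv2.resize(p[:,:,::-1],(800,600)))
o=status.get_obs();print(o)
E
```

```text
{'vfov': 45.41493652936733, 'cx': 253.30259618738748, 'cy': 193.58526492841227, 'pose': array([[-0.02 ,  0.978, -0.207,  0.353],
       [-1.   , -0.02 ,  0.004,  0.083],
       [ 0.   ,  0.207,  0.978,  1.152],
       [ 0.   ,  0.   ,  0.   ,  1.   ]])}
{'vfov': 45.43870495561761, 'cx': 258.42464120142915, 'cy': 191.71398081409092, 'pose': array([[-0.518, -0.603,  0.606,  1.185],
       [ 0.855, -0.365,  0.368,  0.436],
       [-0.   ,  0.709,  0.705,  0.846],
       [ 0.   ,  0.   ,  0.   ,  1.   ]])}
{'time_s': 0.1, 'joint_positions': array([ 1.27604491e+00,  3.20225957e-01,  1.56556785e+00, -3.20689611e-05,
        1.25740851e+00, -1.99972166e-02]), 'joint_velocities': array([ 0.00054056, -0.0010016 , -0.00199245,  0.00020156,  0.000986  ,
       -0.00138251]), 'joint_efforts': array([ 1.42810713e-03, -4.13330448e+01, -2.32512635e+01,  7.29736034e-02,
        4.22618177e-02, -6.50415768e-05]), 'position': array([0.15587654, 0.5529877 , 0.21320132]), 'tcp_rot': array([-1.11076775e-04,  1.36940448e-01,  9.90578955e-01, -7.97276963e-04]), 'ft_force': array([-0.0558511 , -0.48571985,  0.47104361]), 'torque': array([ 0.06488615,  0.01859926, -0.00455545]), 'opening': 0.9965658499166478}
```

View pics/top.png

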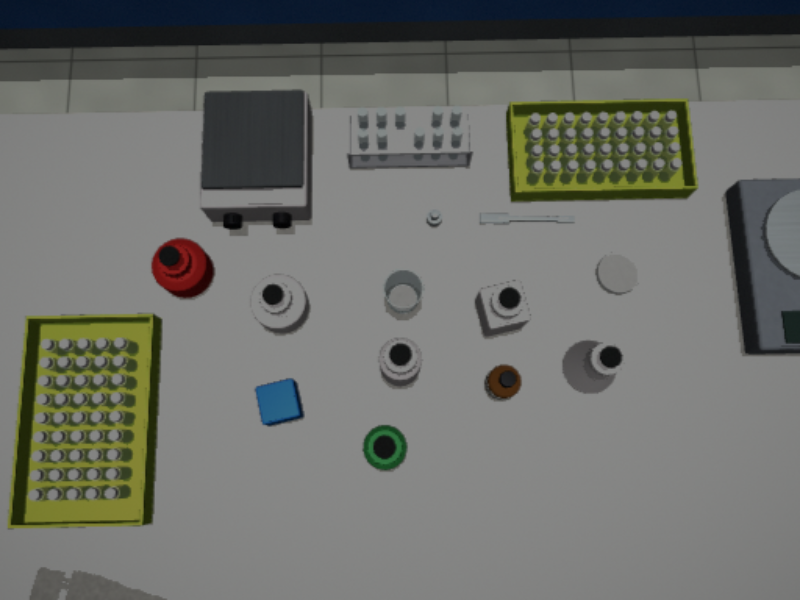

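View pics/scene.png

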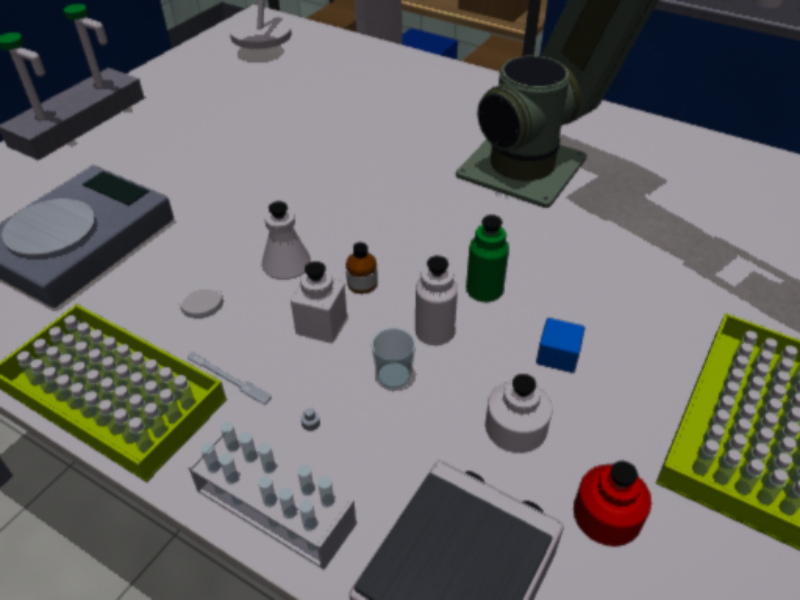

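Top view, by plug pixel: white jar (272,294), with the red decoy at (170,257). Tall white bottle (400,355), with the green decoy at (385,447). Square bottle (508,298), flask (610,357), and the amber bottle's black cap (507,378). The scene view agrees on the shapes: jar (523,385), tall (437,265), flask (279,210), square (316,271).

```bash
python3 - <<'E'
from h import *
S={'jar':((272,294),(523,385),.102),'flask':((610,357),(279,210),.126),'tall':((400,355),(437,265),.148),'square':((508,298),(316,271),.126)}
C={n:np.load(n+'.npz') for n in('top','scene')}
for k,(a,b,h) in S.items():
  for n,px in(('top',a),('scene',b)):
    p=C[n]['p'];W=C[n]['W'];u,v=np.array(px)*.64
    vv,uu=np.mgrid[:384,:512]
    m=(np.hypot(uu-u,vv-v)<16)&(p.max(-1)<60)&(abs(W[...,2]-h)<.008)
    q=W[m]; 
    (cx,cy),r=cv2.minEnclosingCircle(np.float32(q[:,:2]))
    print(k,n,m.sum(),np.round([cx,cy,r],4),'mean',q.mean(0).round(4),'zmed',np.median(q[:,2]).round(4))
# other tall things
W=C['top']['W']
for nm,(u,v) in dict(beaker=(403,280),amber=(507,378),green=(385,447),red=(170,257),box=(278,400)).items(): print(nm,W[int(v*.64),int(u*.64)].round(3))
E
```

```text
jar top 134 [0.5917 0.2642 0.0156] mean [0.5917 0.2638 0.1018] zmed 0.1017
jar scene 145 [0.5956 0.2636 0.0162] mean [0.5981 0.2635 0.1024] zmed 0.1025
flask top 144 [ 0.4848 -0.2294  0.0158] mean [ 0.4844 -0.2286  0.1253] zmed 0.1252
flask scene 77 [ 0.4894 -0.2286  0.015 ] mean [ 0.4906 -0.2283  0.1256] zmed 0.1261
tall top 152 [0.4905 0.0747 0.0153] mean [0.4907 0.0749 0.1489] zmed 0.149
tall scene 110 [0.4959 0.074  0.0154] mean [0.4975 0.0751 0.1491] zmed 0.1496
square top 137 [ 0.5742 -0.0869  0.0151] mean [ 0.5741 -0.0871  0.1262] zmed 0.1265
square scene 104 [ 0.5779 -0.0891  0.0159] mean [ 0.5803 -0.0874  0.1267] zmed 0.127
beaker [0.628 0.068 0.027]
amber [ 0.462 -0.084  0.085]
green [0.363 0.099 0.148]
red [0.653 0.421 0.103]
box [0.437 0.263 0.05 ]
```

Both cameras put each plug within about 5 mm of the other, at the expected heights. I'll close the fingers and move above the jar, staying at z = 0.21, which clears everything.

Call:
servo_tool --commands '[0,-0.7,-0.22,0,0,0,-0.7,-0.22,0,0,0,-0.7,-0.22,0,0,0,-0.7,-0.22,0,0,0,-0.7,-0.22,0,0,0,-0.7,-0.22,0,0,0,-0.7,-0.22,0,0,0,-0.7,-0.22,0,0,0,-0.7,-0.22,0,0,0,-0.7,-0.22,0,0]' --newtons 10

```text
time_s: 1.1
position: [0.464, 0.3514, 0.2135]
tcp_rot: [-0.0, 0.137, 0.991, -0.0]
ft_force: [0.2, 0.3, -0.1]
opening: 0.158
```

Call:
servo_tool --commands '[0,-0.6,-0.2,0,0,0,-0.6,-0.2,0,0,0,-0.6,-0.2,0,0,0,-0.6,-0.2,0,0,0,-0.58,-0.19,0,0,0,0,0,0,0,0,0,0,0,0]'

```text
time_s: 1.8
position: [0.5928, 0.2641, 0.2131]
tcp_rot: [-0.001, 0.138, 0.99, -0.0]
ft_force: [-0.2, 0.5, -0.3]
opening: 0.004
```

```bash
cat >> h.py <<'E'
def wrist(x,y,h,tag):
    p,W=cloud('wrist'); cv2.imwrite(f'pics/{tag}.png',cv2.resize(p[:,:,::-1],(640,480)))
    m=(p.max(-1)<70)&(abs(W[...,2]-h)<.008)&(np.hypot(W[...,0]-x,W[...,1]-y)<.03)
    q=W[m]; print(tag,m.sum(),status.get_obs()['position'].round(4))
    if len(q)>5: print(cv2.minEnclosingCircle(np.float32(q[:,:2])),q.mean(0).round(4))
E
python3 -c "
from h import *
wrist(.593,.264,.102,'w1')"
```

```text
w1 884 [0.5923 0.2647 0.2134]
((0.5938692688941956, 0.264322429895401), 0.015690403059124947) [0.5936 0.2644 0.1027]
```

View pics/w1.png

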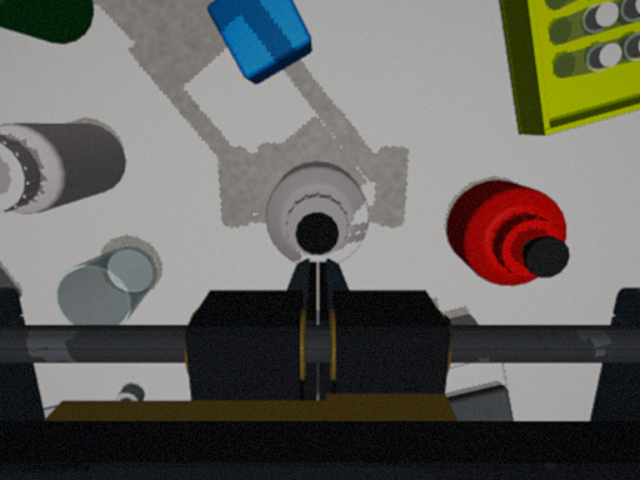

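The wrist view shows the white jar's plug at (317,233), right below the closed fingers. Its measured centre is (0.5938, 0.2643), within 2 mm of the TCP. Descending, with the last part slow.

Call:
servo_tool --commands '[0,0,0,0.5,0,0,0,0,0.5,0,0,0,0,0.5,0,0,0,0,0.4,0,0,0,0,0.2,0,0,0,0,0.06,0,0,0,0,0.06,0,0,0,0,0.06,0,0,0,0,0.06,0,0,0,0,0.06,0]'

```text
time_s: 2.85
position: [0.5935, 0.2651, 0.095]
tcp_rot: [0.001, 0.137, 0.991, 0.001]
ft_force: [-0.5, 1.2, 3.3]
opening: 0.006
```

Call:
servo_tool --commands '[0,0,0,0.05,0,0,0,0,0.03,0,0,0,0,0,0,0,0,0,0,0]'

```text
time_s: 3.25
position: [0.5935, 0.2651, 0.0909]
tcp_rot: [0.001, 0.137, 0.991, 0.001]
ft_force: [-1.0, 1.2, 6.2]
opening: 0.001
```

Call:
servo_tool --commands '[0,0,0,0.03,0,0,0,0,0.02,0,0,0,0,0,0,0,0,0,0,0]'

```text
time_s: 3.65
position: [0.5936, 0.2651, 0.0893]
tcp_rot: [0.001, 0.137, 0.991, 0.001]
ft_force: [-1.9, 1.6, 10.1]
opening: 0.003
```

Call:
servo_tool --commands '[0,0,0,-0.1,0,0,0,0,-0.4,0,0,0,0,-0.6,0,0,0,0,-0.6,0,0,0,0,-0.6,0,0,0,0,-0.2,0,0,0,0,0,0]'

```text
time_s: 4.35
position: [0.5936, 0.2645, 0.2134]
tcp_rot: [0.001, 0.137, 0.991, 0.0]
ft_force: [0.4, 0.0, -0.3]
opening: 0.003
```

```bash
python3 -c "
from h import *
wrist(.593,.264,.096,'w2')"
```

```text
w2 840 [0.5928 0.2642 0.2116]
((0.5942761301994324, 0.2640933692455292), 0.015665005892515182) [0.5937 0.2642 0.0943]
```

Jar: the plug top dropped from 102.7 to 94.3 mm, and the 10 N at 89.3 mm means it is home. The jar has not shifted. Next, the flask.

Call:
servo_tool --commands '[0,-0.05,-0.7,0,0,0,-0.05,-0.7,0,0,0,-0.05,-0.7,0,0,0,-0.05,-0.7,0,0,0,-0.05,-0.7,0,0,0,-0.05,-0.7,0,0,0,-0.05,-0.7,0,0,0,-0.05,-0.7,0,0,0,-0.05,-0.7,0,0,0,-0.05,-0.7,0,0]'

```text
time_s: 5.4
position: [0.5203, -0.0804, 0.2099]
tcp_rot: [-0.002, 0.137, 0.991, 0.0]
ft_force: [0.2, -0.4, 0.3]
opening: 0.008
```

Call:
servo_tool --commands '[0,-0.03,-0.7,0,0,0,-0.03,-0.7,0,0,0,-0.03,-0.7,0,0,0,-0.03,-0.6,0,0,0,-0.01,-0.37,0,0,0,0,0,0,0,0,0,0,0,0]'

```text
time_s: 6.1
position: [0.4858, -0.2282, 0.2106]
tcp_rot: [-0.002, 0.137, 0.991, 0.001]
ft_force: [-0.0, 1.2, -0.2]
opening: 0.003
```

```bash
python3 -c "
from h import *
wrist(.487,-.229,.126,'w3')"
```

```text
w3 1010 [ 0.4862 -0.2278  0.211 ]
((0.48610106110572815, -0.22965861856937408), 0.015730489045381546) [ 0.4848 -0.229   0.1263]
```

View pics/w3.png

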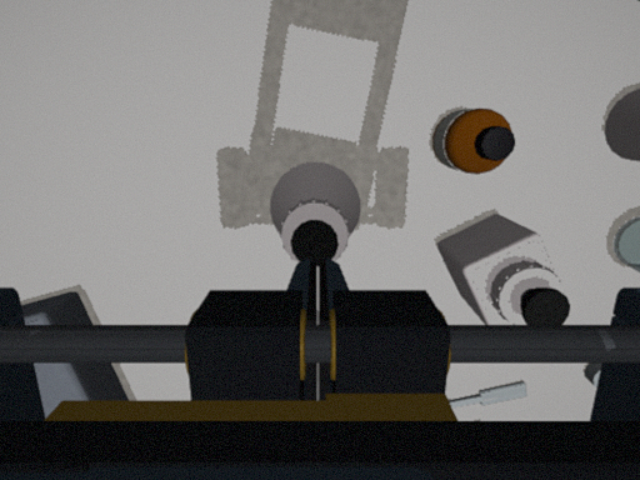

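The flask's plug is at (315,242), centred at (0.486, -0.2295) and z = 0.126. The square bottle is at (545,307), well clear. Pressing.

Call:
servo_tool --commands '[0,0,-0.03,0.5,0,0,0,0,0.5,0,0,0,0,0.4,0,0,0,0,0.15,0,0,0,0,0.06,0,0,0,0,0.06,0,0,0,0,0.06,0,0,0,0,0.06,0,0,0,0,0.06,0,0,0,0,0.04,0]'

```text
time_s: 7.15
position: [0.4869, -0.2302, 0.1184]
tcp_rot: [0.001, 0.137, 0.991, -0.0]
ft_force: [1.9, 0.6, 2.7]
opening: 0.002
```

Call:
servo_tool --commands '[0,0,0,0.04,0,0,0,0,0.03,0,0,0,0,0,0,0,0,0,0,0]'

```text
time_s: 7.55
position: [0.4869, -0.2302, 0.115]
tcp_rot: [0.001, 0.137, 0.991, -0.0]
ft_force: [1.4, 1.2, 5.3]
opening: 0.004
```

Call:
servo_tool --commands '[0,0,0,0.03,0,0,0,0,0.02,0,0,0,0,0,0,0,0,0,0,0]'

```text
time_s: 7.95
position: [0.487, -0.2303, 0.1133]
tcp_rot: [0.001, 0.137, 0.991, -0.0]
ft_force: [-0.6, 2.0, 9.5]
opening: 0.003
```

Call:
servo_tool --commands '[0,0,0,-0.1,0,0,0,0,-0.4,0,0,0,0,-0.6,0,0,0,0,-0.6,0,0,0,0,-0.3,0,0,0,0,0,0]'

```text
time_s: 8.55
position: [0.487, -0.2307, 0.2137]
tcp_rot: [0.002, 0.137, 0.991, -0.001]
ft_force: [0.1, -0.6, -0.1]
opening: 0.008
```

```bash
python3 -c "
from h import *
wrist(.487,-.229,.120,'w4')"
```

```text
w4 987 [ 0.4862 -0.2302  0.212 ]
((0.48603835701942444, -0.22944824397563934), 0.01563960686326027) [ 0.4855 -0.2293  0.1183]
```

The flask plug is home: its top went from 126.3 to 118.3 mm, with 9.5 N at 113.3 mm. Next, the tall bottle.

Call:
servo_tool --commands '[0,0.18,0.7,0,0,0,0.18,0.7,0,0,0,0.18,0.7,0,0,0,0.18,0.7,0,0,0,0.18,0.7,0,0,0,0.18,0.7,0,0,0,0.18,0.7,0,0,0,0.18,0.7,0,0,0,0.09,0.31,0,0,0,0,0,0,0]'

```text
time_s: 9.6
position: [0.4917, 0.0767, 0.21]
tcp_rot: [-0.002, 0.135, 0.991, -0.0]
ft_force: [0.5, -0.2, 1.1]
opening: 0.007
```

```bash
python3 -c "
from h import *
wrist(.493,.0745,.148,'w5')"
```

```text
w5 866 [0.4918 0.0754 0.2102]
((0.49262893199920654, 0.07465407252311707), 0.01568446308374405) [0.4882 0.0756 0.1498]
```

View pics/w5.png

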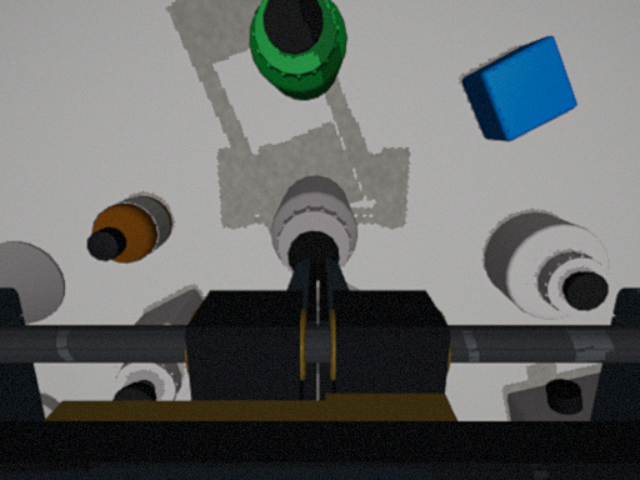

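The tall white bottle's plug at (315,250) is centred under the fingers, and the green look-alike is ahead at (298,25). Pressing.

Call:
servo_tool --commands '[0,0,0,0.4,0,0,0,0,0.4,0,0,0,0,0.25,0,0,0,0,0.08,0,0,0,0,0.06,0,0,0,0,0.06,0,0,0,0,0.06,0,0,0,0,0.06,0,0,0,0,0.06,0,0,0,0,0,0]'

```text
time_s: 10.65
position: [0.4932, 0.075, 0.1405]
tcp_rot: [0.0, 0.137, 0.991, -0.0]
ft_force: [0.6, -0.8, 2.5]
opening: 0.006
```

Call:
servo_tool --commands '[0,0,0,0.03,0,0,0,0,0.03,0,0,0,0,0,0,0,0,0,0,0]'

```text
time_s: 11.05
position: [0.4932, 0.0751, 0.1377]
tcp_rot: [0.0, 0.137, 0.991, 0.0]
ft_force: [0.8, -0.6, 3.9]
opening: 0.005
```

Call:
servo_tool --commands '[0,0,0,0.03,0,0,0,0,0.03,0,0,0,0,0,0,0,0,0,0,0]'

```text
time_s: 11.45
position: [0.4933, 0.075, 0.1354]
tcp_rot: [0.001, 0.137, 0.991, 0.0]
ft_force: [-0.5, -2.4, 9.4]
opening: 0.006
```

Call:
servo_tool --commands '[0,0,0,-0.1,0,0,0,0,-0.4,0,0,0,0,-0.6,0,0,0,0,-0.5,0,0,0,0,0,0,0,0,0,0,0]'

```text
time_s: 12.05
position: [0.4923, 0.0754, 0.2138]
tcp_rot: [-0.001, 0.137, 0.991, 0.0]
ft_force: [-0.1, 1.2, -0.6]
opening: 0.006
```

```bash
python3 -c "
from h import *
wrist(.493,.0745,.142,'w6')
for n in ('top','scene'):
  p,W=cloud(n)
  for k,x,y,h in(('jar',.593,.264,.095),('flask',.487,-.229,.119),('tall',.493,.0745,.141),('square',.576,-.088,.126)):
    m=(p.max(-1)<60)&(abs(W[...,2]-h)<.01)&(np.hypot(W[...,0]-x,W[...,1]-y)<.025)
    print(n,k,m.sum(),W[m].mean(0).round(4))
  cv2.imwrite(f'pics/end_{n}.png',cv2.resize(p[:,:,::-1],(800,600)))
"
```

```text
w6 981 [0.4919 0.0752 0.2131]
((0.49287745356559753, 0.07437209039926529), 0.015874149277806282) [0.4903 0.0753 0.1402]
top jar 122 [0.592  0.264  0.0933]
top flask 145 [ 0.4843 -0.2283  0.1168]
top tall 0 [nan nan nan]
top square 134 [ 0.5742 -0.0874  0.1259]
scene jar 145 [0.598  0.2635 0.0937]
scene flask 79 [ 0.4905 -0.2276  0.1172]
scene tall 112 [0.4971 0.0747 0.1398]
scene square 110 [ 0.5807 -0.0869  0.1264]<string>:8: RuntimeWarning: Mean of empty slice.
  ret = um.true_divide(
```

View pics/end_scene.png

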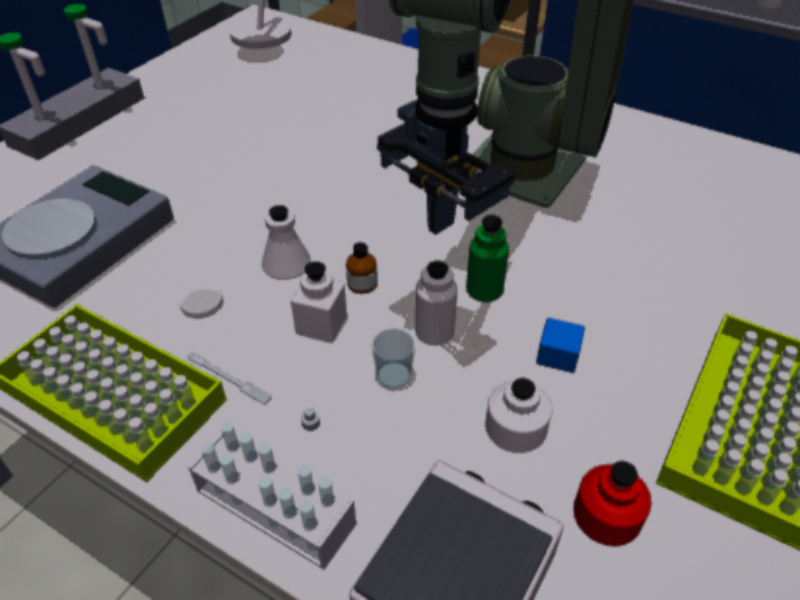

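The scene view shows the jar (523,388), flask (279,213) and tall (437,270) plugs lowered. The square's plug (316,270) is still raised, nothing has moved, and the gripper is clear of everything. Handing in.

```bash
python3 -c "
from rig import hand_in
print(hand_in())"
```

```text
the job is handed in; nothing more can be done
None
```

I pressed the vent plugs home in the order jar, flask, tall bottle, using the closed fingertips at about 10 N each. I then backed the gripper clear and handed in at about 12 s of the 45 s allowed.

| Bottle | Plug top at the end (scene camera) | Expected |
|---|---|---|
| Jar | 93.7 mm | 93 mm (home) |
| Flask | 117.2 mm | 117 mm (home) |
| Tall | 139.8 mm | 139 mm (home) |
| Square | 126.4 mm | 125–127 mm (raised) |

- **Positions:** the four plug positions, and so the bottles, agree with the start to within about 1 mm. In the last picture the other items stand where they were.
- **Missing reading:** the top camera could not see the tall bottle's plug, most likely because the gripper was above it. The wrist camera gave 140.2 mm for it.
- **Camera disagreement:** the top and scene cameras differ by 4–7 mm in x, which is more than the stated calibration. The wrist camera's close-up positions fell between the two, and I checked each press against those.

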